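Shim the rocking tube roller mixer with a wedge

ROBOT

A 6-joint arm with a two-finger parallel gripper is mounted at the origin on the work surface. World frame = base frame: x ahead of the robot, y to its left, z up, the work surface at z = 0. Lengths are in m, angles in rad, forces in N, time in s.
With the tool pointing down it reaches from about 0.325 to 0.9 m from the base axis. Payload 6.1 kg.
Tool frame: the origin (TCP) lies midway between the tips of the shut fingers; the grasp point (between the pads) lies 19 mm behind it; x points along the fingers, y is the direction in which the jaws open and shut, and the axes are right-handed (so a half turn about x gives the same grasp; the last joint's range is limited). The gripper opens to 85 mm and grips with 20 to 120 N. Pads are 22 mm wide; open, the fingers measure 114 mm over their backs; the gripper's body (76 mm by 85 mm) begins 54 mm behind the grasp point. The pads swing forward as they close: fully open they stand 13 mm farther back than shut.
Start: joints at [1.22, 0.22, 1.526, -0, 1.395, -0.126], TCP at [0.139, 0.609, 0.231] pointing down, gripper open.
Joint ranges: [-2.98, 2.98], [-0.91, 2.08], [0.09, 2.57], [-1.24, 4.39], [0.2, 2.65], [-2.68, 2.68]. Speed limits (rad/s): [2.57, 2.57, 3.01, 3.14, 3.14, 3.14].

INTERFACE

Orientations are given as [roll, pitch, yaw] about the fixed x, y, z axes, in that order (R = Rz(yaw) Ry(pitch) Rx(roll)).
In Python, from plant import movep, move_l, set_joints, gripper_to, hold, inverse_kinematics, observe, get_image, get_calibration, Unreachable, job_done gives the robot as it stands. Calls block until the motion is done:
- movep(position, orientation): joint-space move of the TCP to a pose.
- move_l(position, feed=0.15, rotation=None, max_force=None): straight line of the TCP; rotation=None keeps the orientation; feed is the mean speed in m/s. With max_force (N) it stops when the force on the tool has changed by that much, and returns True; else False.
- set_joints(angles): joint-space move.
- gripper_to(opening, f_grip=None): finger opening in m; f_grip is the grip in N (None keeps the last); returns when the fingers have stopped.
- hold(seconds).
- inverse_kinematics(position, orientation): joint angles nearest the present ones, or None.
- observe(): the state.
- get_image(name): name is "side" or "top" or "wrist"; returns (picture, depth): 384x512x3 uint8, red, green, blue; 384x512 float32, m along the optical axis (not along the pixel's ray), 0 where there is no reading.
- get_calibration(name): a dict with "intrinsics" (3x3 intrinsics, pixels), "world_from_camera" (4x4, takes a point from camera to world coordinates). Camera axes: x right, y down, z forward; pixel columns grow to the right and rows downward; lengths in m; the calibration is good to about 2 mm. A picture is of the moment at which its call begins: read the wrist's pose just before it. get_calibration takes no time and is no camera call; for the wrist camera it gives the pose at the moment of the call.
A pose or a line that the arm cannot do raises Unreachable and nothing moves.
- job_done(): hands the job in, once; it reports no verdict.
The state is a dict: "time_s": time; "q": joint angles; "joint_velocities": joint speeds; "joint_torque": joint torques, N m; "eef_pos": TCP position; "tcp_rot": TCP orientation; "ft_force": force on the tool from outside, world axes, zero at the start; "torque": the same for the moment, N m; "opening": finger opening in m.
Only numpy, scipy, OpenCV 4.12 (cv2) and the standard library are available. Lean on these libraries where they do the work, as an engineer would, in place of code of your own. Each camera call takes 0.05 s, during which the arm holds its last target.

TASK

The tube roller mixer rocks because the foot at its front left corner (robot side, away from the dial) is worn short. Fetch the wooden wedge and slide it, thin end first and flat on the bench, under the front edge at that corner until it jams tight below the worn foot and carries a share of the weight; stop before it lifts any of the good feet off the bench, and do not shove the mixer along. Let go and leave the wedge there, with the tubes still lying on the rollers and everything else where it stands.

Things in the scene. Friction and masses are not known exactly. Their poses are not given: they have to be found in the camera images.
- mixer: Tube roller mixer, white, 220 (x) by 400 (y) by 98 mm high, 5.5 kg, standing loose on three good rubber feet, underside 16 mm above the bench. Origin on the bench under its centre; -x is its front (robot side), +y its plain left end, -y the end with the dial. Feet stand at x +/-85, y +/-165 mm. The front left foot (x -85, y +165) is worn and hangs clear of the bench.
- front_edge (a point): Point on the mixer's lower front edge, 16 mm above the bench, in front of the middle of the worn foot (mixer x -110, y +165 mm). Axes as the mixer's: +x points in under it, the way the wedge goes. The worn foot is a flat-bottomed block 28 (x) by 34 (y) mm with a rubber sole, front face 11 mm behind this edge, sole 5 to 11 mm above the bench: a different, unmeasured gap each time.
- below_worn_foot (a point): Point on the bench straight below the middle of the worn foot (mixer x -85, y +165 mm), axes as the mixer's. The worn sole gives about 1 mm per 12 N. About 14 N of lift there takes all the load off the good foot at the rear left (foot_rear_left, x +85, y +165 mm): driving the wedge further jacks the left end up. The foot at the front right carries more than that one.
- wedge: Smooth wooden wedge, about 80 g, 130 mm long (x), 40 mm wide (y). Underside flat; top slopes evenly from 2 mm at the thin end (+x) to 24 mm at the thick end (-x), 1 in 6. Origin under its centre. Grip it across its width near the thick end, or push on the thick end. Friction about 0.35: pushing it in takes 0.8 to 2 N per newton carried, so a slow push of 8 or 9 N leaves it tight; it stays put.
- wedge_tip (a point): Middle of the wedge's thin end, at bench height (wedge frame x +65 mm).
- wedge_heel (a point): Middle of the foot of the wedge's thick end, at bench height (wedge frame x -65 mm).
- tube_a: Stoppered sample tube, 13 mm thick, 87 mm long, lying along the mixer's y in a groove between two rollers. Origin on its axis, 91 mm above the bench.
- tube_b: Another such tube in another groove of the rollers.
- packer: Flat wooden strip 120 by 40 by 12 mm, without taper, lying on the bench; not to be used. Origin under its centre.
- amber_bottle: Amber glass bottle 52 mm across, 110 mm high, white cap. Origin under its centre.
- white_bottle: White plastic bottle 64 mm across, 140 mm high. Origin under its centre.
- jar: Clear screw jar 68 mm across, 75 mm high, white lid. Origin under its centre.
- steel_bowl: Steel bowl 120 mm across, 45 mm high. Origin under its centre.
- carton: Small cardboard carton 60 by 120 by 50 mm. Origin under its centre.
Things that resemble listed ones, but are neither listed nor needed, are in the scene too. What is shaped like the wedge but blue is not meant. Leave any blue or red look-alike of the tube_b alone.

How it is judged:
By the outcome, as a careful person would: the job done as asked, in the order asked, and still so for the second after the job is handed in, with the robot touching nothing.
It also fails if it takes over 58 s, if anything falls off the work surface, if the arm or the gripper's body presses on something with over 40 N, if the wrist force passes 120 N, or if a joint passes its speed limit or range.

## Working session

There is one attempt and no reset: what is moved stays moved. The work goes in short steps, each a Python script; the robot and the scene stay as the last script left them, time stands still between calls to the robot, and variables do not carry over. Pictures are saved under pics/ and viewed, and the job is handed in when it is done.

```bash
mkdir -p pics; ls
cat > h.py <<'E'
import numpy as np, cv2
from plant import *
def snap(n,f):
    p,d=get_image(n); c=get_calibration(n); cv2.imwrite(f'pics/{f}.png',cv2.cvtColor(p,cv2.COLOR_RGB2BGR))
    np.savez(f'pics/{f}.npz',p=p,d=d,K=c['intrinsics'],T=c['world_from_camera']); return p,d
def w(f,u,v,z=None):
    a=np.load(f'pics/{f}.npz'); K,T,d=a['K'],a['T'],a['d']
    r=np.linalg.inv(K)@[u,v,1]
    if z is None: return (T@np.append(r*d[int(round(v)),int(round(u))],1))[:3]
    R=T[:3,:3]@r; return T[:3,3]+R*(z-T[2,3])/R[2]
def proj(f,P):
    a=np.load(f'pics/{f}.npz'); c=np.linalg.inv(a['T'])@np.append(P,1); q=a['K']@c[:3]; return q[:2]/q[2]
E
python3 - <<'E'
from h import *
for n in('top','side','wrist'): snap(n,n+'0')
print(observe()['time_s'])
for n in('top','side'):print(get_calibration(n))
E
```

```text
pics
0.15
{'intrinsics': array([[491.67875208,   0.        , 261.68911034],
       [  0.        , 491.67875208, 183.73481665],
       [  0.        ,   0.        ,   1.        ]]), 'world_from_camera': array([[-0.0876141 , -0.97178367,  0.21899831,  0.15023755],
       [-0.99613444,  0.08686374, -0.01307162,  0.02269615],
       [-0.00632022, -0.21929702, -0.97563767,  1.80539606],
       [ 0.        ,  0.        ,  0.        ,  1.        ]])}
{'intrinsics': array([[393.29087207,   0.        , 253.23595648],
       [  0.        , 393.29087207, 193.67966414],
       [  0.        ,   0.        ,   1.        ]]), 'world_from_camera': array([[ 0.88121297, -0.30663364,  0.35977704,  0.15890471],
       [-0.47271465, -0.57503958,  0.66773523, -0.69539549],
       [ 0.00213595, -0.75848882, -0.65168255,  0.76820522],
       [ 0.        ,  0.        ,  0.        ,  1.        ]])}
```

View pics/top0.png

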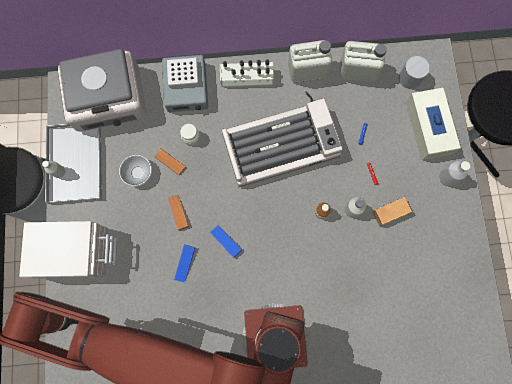

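View pics/side0.png

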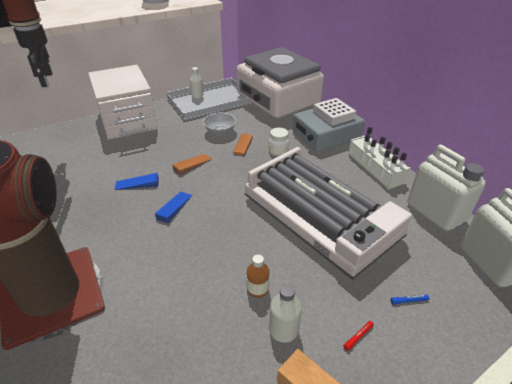

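View pics/wrist0.png

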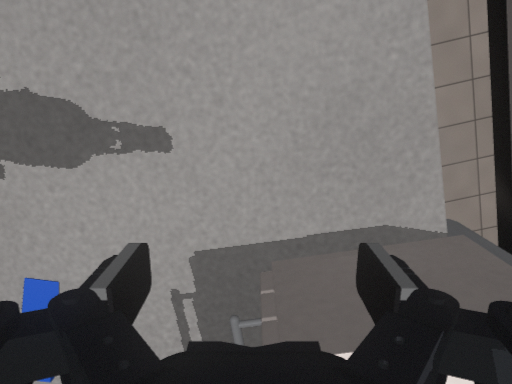

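Two brown bars could be the wedge: top view (170,161) and (178,212), one of which is the packer. The blue wedges at (226,241) and (185,263) are ruled out. I'll check both brown bars in enlarged crops and by height.

Run:
```python
from h import *
a=np.load('pics/top0.npz');p=a['p'];d=a['d']
hsv=cv2.cvtColor(p,cv2.COLOR_RGB2HSV)
m=((hsv[...,0]<18)&(hsv[...,1]>120)&(hsv[...,2]>60)).astype(np.uint8)
m[:, 200:]=0;m[240:]=0
n,l,s,c=cv2.connectedComponentsWithStats(m)
for i in range(1,n):
    if s[i,4]<100: continue
    ys,xs=np.nonzero(l==i); P=np.array([w('top0',x,y) for x,y in zip(xs,ys)])
    r=cv2.minAreaRect(P[:,:2].astype(np.float32)); print(c[i],s[i,4],'rect',r)
    mu=P.mean(0); u=np.linalg.svd(P[:,:2]-mu[:2],full_matrices=False)[2][0]; t=(P[:,:2]-mu[:2])@u
    print(mu,u,[ (round(k,3),round(float(np.median(P[abs(t-k)<.01,2])),4)) for k in np.linspace(-.05,.05,6)])
i1=cv2.imread('pics/top0.png')[135:235,120:260]; i2=cv2.imread('pics/side0.png')[120:200,160:300]
cv2.imwrite('pics/c1.png',np.vstack([cv2.resize(i1,(400,286),interpolation=2)*1,cv2.resize(i2,(400,229),interpolation=2)]))
i3=cv2.imread('pics/top0.png')[90:190,215:345]
cv2.imwrite('pics/c2.png',cv2.resize(i3,None,fx=6,fy=6,interpolation=2))
```

```text
[169.62540717 161.46254072] 307 rect ((0.4461515545845032, 0.18568675220012665), (0.672838568687439, 0.06174500286579132), 34.08937454223633)
[0.66459967 0.33473174 0.02977383] [-0.81972339 -0.57275961] [(np.float64(-0.05), 0.0132), (np.float64(-0.03), 0.0134), (np.float64(-0.01), 0.0122), (np.float64(0.01), 0.012), (np.float64(0.03), 0.0114), (np.float64(0.05), 0.0131)]
[177.88268156 212.39944134] 358 rect ((0.3268616795539856, 0.20578978955745697), (0.5026504993438721, 0.0788663923740387), 37.113277435302734)
[0.47135563 0.31555395 0.01890856] [-0.92006776 -0.39175926] [(np.float64(-0.05), 0.0065), (np.float64(-0.03), 0.0101), (np.float64(-0.01), 0.0134), (np.float64(0.01), 0.0155), (np.float64(0.03), 0.0186), (np.float64(0.05), 0.0224)]
```

View pics/c1.png

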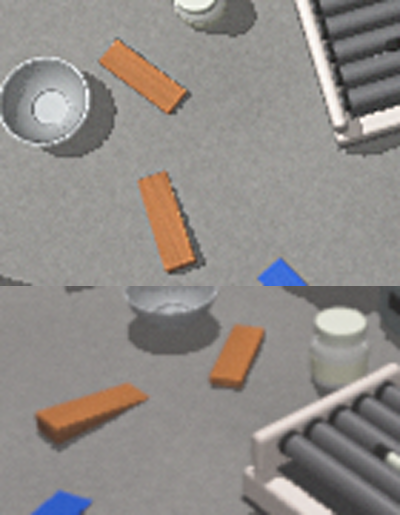

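View pics/c2.png

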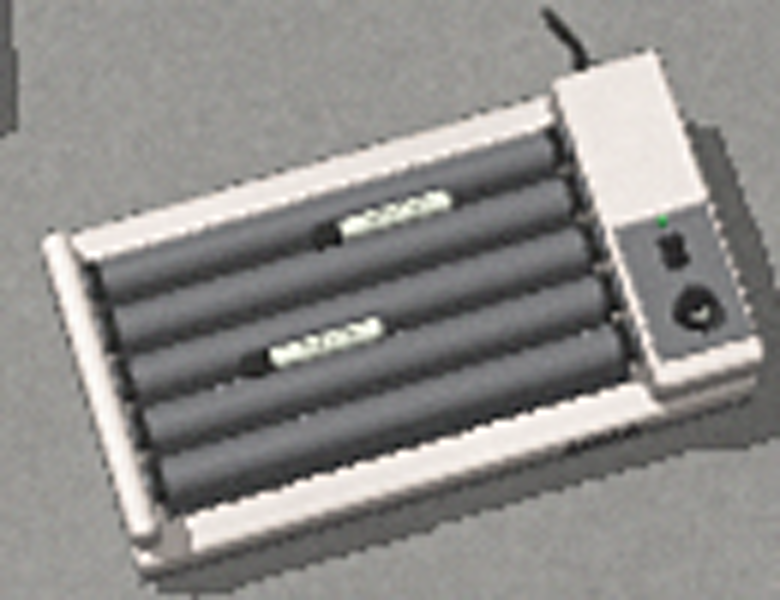

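The bar at (178,212) is the wedge: its height rises evenly from about 5 mm to 23 mm, with the thick end towards the robot. The bar at (170,161) is a flat 12 mm, so it is the packer. Next I'll take closer wrist views.

Run:
```python
from h import *
o=observe(); print(o['tcp_rot'],o['eef_pos'],o['opening'])
T=get_calibration('wrist')['world_from_camera'];print(T)
# mixer corner bits from top: crop c2 px/6+offset, top plane
for n,(u,v) in dict(FLtop=(140,570),FRtop=(755,375),RLtop=(50,240)).items():
    x,y=215+u/6,90+v/6; print(n,w('top0',x,y),w('top0',x,y-2))
from scipy.spatial.transform import Rotation as R
# look pose between wedge & mixer corner
for yaw in (0,.4,-1.57,1.57,3.14):
  q=inverse_kinematics([0.42,0.25,0.35],[3.1416,1.5708,yaw]); print(yaw,q)
```

```text
[-1.71178609  1.56927039 -1.93651418] [0.13912061 0.60883809 0.23043246] 0.08520431562262633
[[ 0.22239032  0.94111518  0.25464636  0.07448361]
 [ 0.97495406 -0.21395443 -0.06072965  0.62383721]
 [-0.00267088  0.26177418 -0.96512545  0.37247984]
 [ 0.          0.          0.          1.        ]]
FLtop [0.55172805 0.08541507 0.02974112] [0.55335537 0.08392689 0.05552112]
FRtop [ 6.50097174e-01 -3.12759149e-01  5.45496160e-04] [ 0.63355905 -0.29755307  0.08734786]
RLtop [0.74603457 0.12164363 0.09863562] [ 0.7909625   0.12717938 -0.00677272]
0 [ 3.75397999e-01 -1.62954481e-01  1.69901467e+00  1.34756742e-06
  1.60553588e+00  1.94620172e+00]
0.4 [ 3.75398994e-01 -1.62954075e-01  1.69901432e+00 -9.04099773e-08
  1.60553608e+00  1.54620266e+00]
-1.57 None
1.57 [ 3.75401296e-01 -1.62955554e-01  1.69901562e+00 -3.41839390e-06
  1.60553394e+00  3.76204850e-01]
3.14 [ 3.75399867e-01 -1.62959790e-01  1.69901934e+00 -1.35301784e-06
  1.60552969e+00 -1.19379651e+00]
```

Run:
```python
from h import *
q=inverse_kinematics([0.45,0.15,0.35],[0,np.pi/2,.3]); print(q)
movep([0.45,0.15,0.35],[0,np.pi/2,.3])
print(observe()['time_s'],observe()['ft_force'],get_calibration('wrist'))
snap('wrist','w1')
```

```text
[ 0.15527938 -0.19948131  1.73060864  0.          1.61046533 -1.71551695]
2.1917 [-0.21790604 -1.23653556 -0.05112172] {'intrinsics': array([[344.44846103,   0.        , 253.19166263],
       [  0.        , 344.44846103, 190.30002712],
       [  0.        ,   0.        ,   1.        ]]), 'world_from_camera': array([[-2.96597144e-01,  9.21800268e-01,  2.49628524e-01,
         3.86459544e-01],
       [ 9.55002503e-01,  2.86448179e-01,  7.69263299e-02,
         1.30897819e-01],
       [-5.94924484e-04,  2.61211995e-01, -9.65281275e-01,
         4.91874419e-01],
       [ 0.00000000e+00,  0.00000000e+00,  0.00000000e+00,
         1.00000000e+00]])}
```

View pics/w1.png

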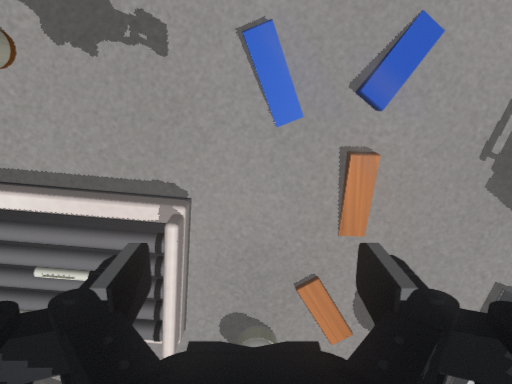

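The view shows the wedge from its thick end (364,153) to its thin end (353,236), and the mixer's front-left corner near (189,199). I'll enlarge both.

Run:
```python
from h import *
i=cv2.imread('pics/w1.png')
cv2.imwrite('pics/c3.png',cv2.resize(i[140:250,320:400],None,fx=5,fy=5,interpolation=1))
cv2.imwrite('pics/c4.png',cv2.resize(i[160:240,60:210],None,fx=5,fy=5,interpolation=1))
a=np.load('pics/w1.npz');p=a['p']
hsv=cv2.cvtColor(p,cv2.COLOR_RGB2HSV)
m=((hsv[...,0]<18)&(hsv[...,1]>120)&(hsv[...,2]>60)).astype(np.uint8);m[:130]=0;m[250:]=0;m[:,:320]=0
ys,xs=np.nonzero(m);P=np.array([w('w1',x,y) for x,y in zip(xs,ys)]);P=P[P[:,2]<.03]
print(len(P),cv2.minAreaRect(P[:,:2].astype(np.float32)))
# depth-based mixer: columns
for u in (20,60,100,140,170,185):
    print(u,[np.round(w('w1',u,v),3).tolist() for v in range(174,206,3)])
```

```text
2258 ((0.4748269319534302, 0.31718674302101135), (0.1292427033185959, 0.03984936699271202), 15.24514102935791)
20 [[0.592, -0.163, -0.001], [0.595, -0.161, 0.001], [0.601, -0.162, -0.001], [0.599, -0.152, 0.014], [0.596, -0.143, 0.029], [0.595, -0.135, 0.042], [0.594, -0.128, 0.053], [0.596, -0.125, 0.057], [0.6, -0.124, 0.058], [0.604, -0.124, 0.057], [0.608, -0.123, 0.058]]
60 [[0.574, -0.107, -0.001], [0.578, -0.106, 0.001], [0.583, -0.105, 0.0], [0.588, -0.105, -0.001], [0.592, -0.104, -0.0], [0.585, -0.09, 0.028], [0.583, -0.083, 0.04], [0.582, -0.077, 0.052], [0.585, -0.074, 0.056], [0.588, -0.073, 0.057], [0.593, -0.073, 0.057]]
100 [[0.557, -0.051, -0.001], [0.561, -0.05, -0.0], [0.566, -0.049, -0.001], [0.57, -0.049, -0.0], [0.574, -0.048, -0.0], [0.579, -0.047, -0.001], [0.575, -0.038, 0.021], [0.572, -0.031, 0.039], [0.571, -0.025, 0.052], [0.573, -0.023, 0.056], [0.577, -0.023, 0.056]]
140 [[0.539, 0.005, -0.0], [0.544, 0.006, -0.001], [0.548, 0.007, 0.0], [0.553, 0.008, -0.001], [0.556, 0.009, 0.001], [0.561, 0.01, -0.0], [0.566, 0.011, -0.001], [0.563, 0.017, 0.021], [0.56, 0.022, 0.038], [0.56, 0.026, 0.05], [0.561, 0.028, 0.057]]
170 [[0.526, 0.047, -0.0], [0.531, 0.048, -0.002], [0.535, 0.049, -0.0], [0.539, 0.05, 0.0], [0.544, 0.051, -0.0], [0.548, 0.052, -0.0], [0.553, 0.053, -0.001], [0.558, 0.054, -0.001], [0.554, 0.059, 0.022], [0.552, 0.062, 0.038], [0.552, 0.065, 0.051]]
185 [[0.52, 0.068, -0.001], [0.524, 0.069, -0.001], [0.529, 0.07, -0.002], [0.533, 0.071, -0.001], [0.537, 0.072, 0.001], [0.542, 0.073, -0.001], [0.546, 0.074, -0.001], [0.551, 0.076, -0.001], [0.549, 0.079, 0.019], [0.549, 0.081, 0.032], [0.549, 0.084, 0.043]]
```

View pics/c3.png

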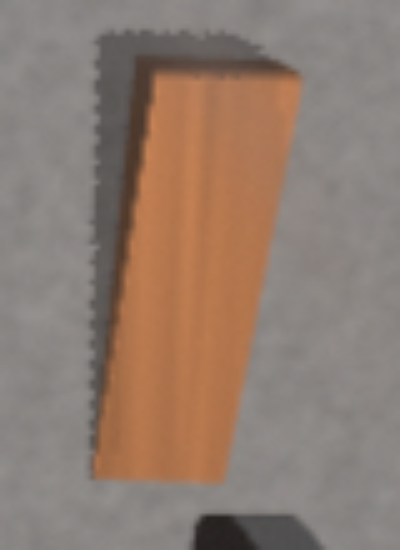

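View pics/c4.png

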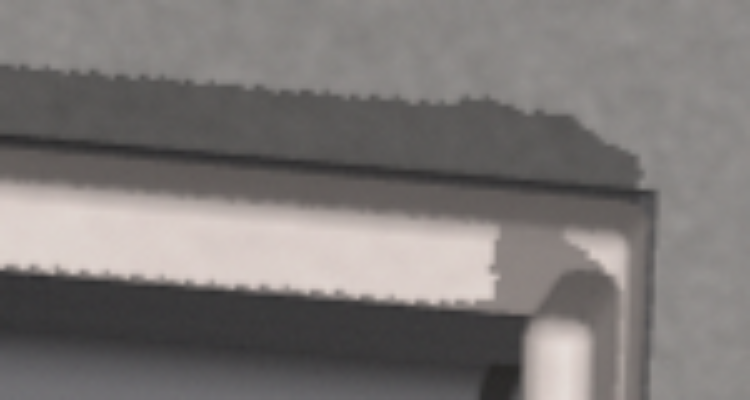

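Run:
```python
from h import *
A=w('w1',60,189.3,.016);B=w('w1',188,198.7,.016);C=w('w1',190.3,198.5,.016)
print(A,B,C,np.degrees(np.arctan2(-(B-A)[0],(B-A)[1])))
P=[]
for u in range(5,187):
    for v in range(175,215):
        q=w('w1',u,v)
        if .022<q[2]<.046:P.append(q)
P=np.array(P)
# x = a + b*y + c*z robust
X=np.c_[np.ones(len(P)),P[:,1],P[:,2]-.016]
k=np.ones(len(P),bool)
for _ in range(5):
    s=np.linalg.lstsq(X[k],P[k,0],rcond=None)[0]; r=P[:,0]-X@s; k=abs(r)<.003
print(len(P),k.sum(),s,np.degrees(np.arctan(-s[1])),r[k].std())
# left face
for v in range(200,250,8):
    print(v,[np.round(w('w1',u,v),3).tolist() for u in (182,184,186,188,190,192)])
# top rims from top cam: points with z .09-.1
a=np.load('pics/top0.npz')
Q=[]
for v in range(95,190):
    for u in range(218,345):
        q=w('top0',u,v)
        if .03<q[2]<.125:Q.append(q)
Q=np.array(Q,np.float32)
print(cv2.minAreaRect(Q[:,:2]))
```

```text
[ 0.59012109 -0.09543574  0.016     ] [0.54932169 0.08292667 0.016     ] [0.54804609 0.08601578 0.016     ] 12.884418096955317
823 823 [ 0.56580159 -0.21386925 -0.01495897] 12.071941182001899 0.00035646216712014004
200 [[0.549, 0.077, 0.03], [0.549, 0.079, 0.028], [0.55, 0.081, 0.022], [0.549, 0.084, 0.023], [0.548, 0.087, 0.022], [0.556, 0.087, -0.002]]
208 [[0.551, 0.082, 0.055], [0.55, 0.085, 0.054], [0.551, 0.087, 0.051], [0.555, 0.089, 0.038], [0.56, 0.09, 0.021], [0.567, 0.091, -0.0]]
216 [[0.559, 0.086, 0.062], [0.561, 0.088, 0.056], [0.562, 0.09, 0.05], [0.566, 0.091, 0.038], [0.573, 0.092, 0.018], [0.58, 0.094, -0.0]]
224 [[0.565, 0.09, 0.073], [0.572, 0.091, 0.055], [0.575, 0.093, 0.047], [0.58, 0.094, 0.033], [0.593, 0.094, -0.001], [0.593, 0.097, -0.002]]
232 [[0.578, 0.092, 0.07], [0.583, 0.093, 0.055], [0.587, 0.095, 0.046], [0.594, 0.097, 0.028], [0.606, 0.097, -0.002], [0.605, 0.1, -0.0]]
240 [[0.589, 0.095, 0.068], [0.595, 0.096, 0.054], [0.599, 0.098, 0.043], [0.609, 0.099, 0.022], [0.619, 0.101, -0.001], [0.617, 0.104, -0.0]]
248 [[0.602, 0.097, 0.065], [0.608, 0.099, 0.051], [0.612, 0.101, 0.042], [0.621, 0.102, 0.021], [0.631, 0.104, -0.0], [0.631, 0.107, -0.002]]Traceback (most recent call last):
  File "<stdin>", line 27, in <module>
cv2.error: OpenCV(4.12.0) /io/opencv/modules/imgproc/src/convhull.cpp:143: error: (-215:Assertion failed) total >= 0 && (depth == CV_32F || depth == CV_32S) in function 'convexHull'
```

```bash
cat >> h.py <<'E'
WC=np.array([.4748,.3172]);WY=np.radians(15.25)
MY=np.radians(12.07);FE=np.array([.5543,.0533])
d_=lambda a:np.array([np.cos(a),np.sin(a)])
rot=lambda a:[0,np.pi/2,a]
E
python3 - <<'E'
from h import *
g=WC-.047*d_(WY)
movep([*g,.10],rot(WY)); gripper_to(.062,f_grip=30)
print(move_l([*g,.0005],feed=.08,max_force=6))
o=observe();print(o['eef_pos'],o['ft_force'])
gripper_to(.03,f_grip=30)
o=observe();print(o['opening'],o['time_s'],o['ft_force'],o['eef_pos'])
move_l([*g,.05],feed=.1)
o=observe();print(o['opening'],o['time_s'],o['ft_force'])
snap('wrist','w2');snap('side','s2')
E
```

```text
False
[0.42998786 0.30514557 0.00114053] [ 0.4091015   0.01310729 -0.45272693]
0.03939514160027414 5.4583 [-0.85059305 -0.77152089  3.57035547] [0.42998993 0.30511155 0.00114565]
0.03927292946519719 6.1 [-0.03178872  0.00437648 -2.2344775 ]
```

View pics/w2.png

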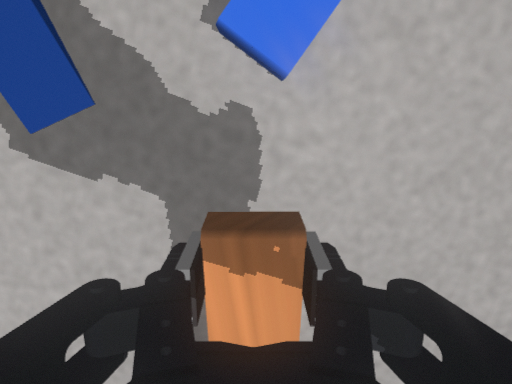

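View pics/s2.png

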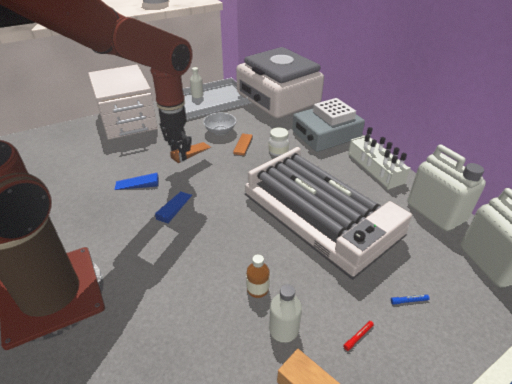

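The wedge is held level and square: the wrist view shows its heel at (254,212). Next I'll carry it to in front of the worn corner, lower it and slide it just under the edge.

Run:
```python
from h import *
D=d_(MY); G=lambda tip: FE+D*(tip-.065-.047)
g0=WC-.047*d_(WY)
move_l([*g0,.075],feed=.15)
movep([*G(-.02),.075],rot(MY))
print(move_l([*G(-.02),.006],feed=.1,max_force=8))
hold(.2);print(observe()['ft_force'])
print(move_l([*G(-.02),.0008],feed=.02,max_force=2.5))
o=observe();print(o['eef_pos'],o['ft_force'],o['time_s'],o['opening'])
snap('wrist','w3');snap('side','s3')
```

```text
False
[-0.17848128  0.0536995  -1.14389596]
True
[0.42563771 0.02557745 0.0010604 ] [-0.1354765   1.4632226   4.46984916] 8.9583 0.03973313505281568
```

View pics/w3.png

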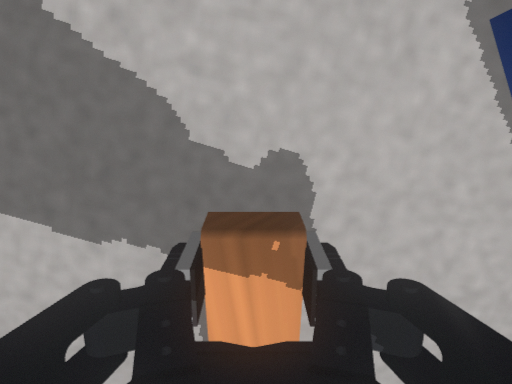

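Run:
```python
import cv2
i=cv2.imread('pics/s3.png')
cv2.imwrite('pics/c5.png',cv2.resize(i[110:240,140:340],None,fx=4,fy=4,interpolation=2))
```

```text
(no output)
```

View pics/c5.png

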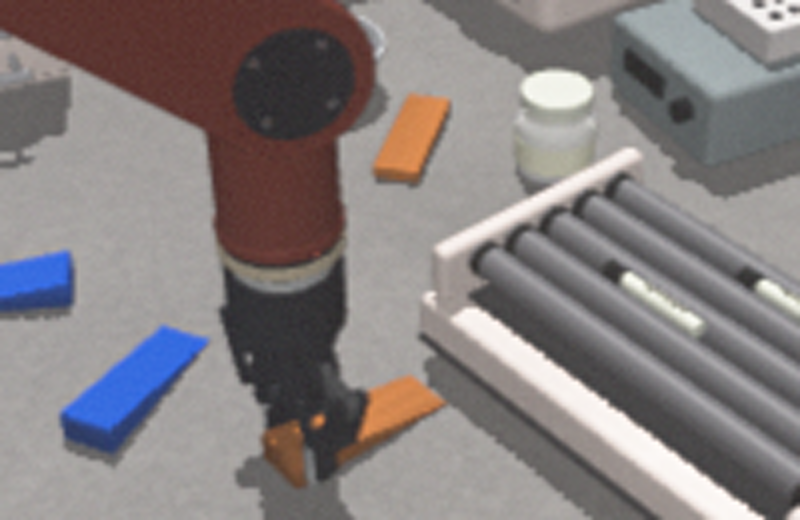

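Run:
```python
from h import *
D=d_(MY);n=np.array([-D[1],D[0]])
for t,z in((FE,.016),(FE+.035*n,.016),(FE-.02*D+.02*n,.002),(FE-.02*D-.02*n,.002)):
    q=proj('s3',[*t,z]); print(q,(q-[140,110])*4)
```

```text
[250.77054474 200.19809624] [443.08217897 360.79238496]
[243.09247932 194.1338027 ] [412.36991728 336.53521079]
[241.08641098 203.2518795 ] [404.34564393 373.007518  ]
[249.91600095 210.44647815] [439.66400379 401.78591259]
```

Run:
```python
from h import *
D=d_(MY); G=lambda tip: FE+D*(tip-.065-.047)
z=.0014
print(move_l([*G(-.02),z],feed=.02)); print(observe()['ft_force'],observe()['eef_pos'])
print(move_l([*G(.015),z],feed=.04,max_force=5))
o=observe();print(o['ft_force'],o['eef_pos'],o['time_s'])
gripper_to(.058)
o=observe();print(o['opening'],o['ft_force'])
move_l([*(G(.015)),.07],feed=.12)
movep([*(G(.015)-.06*D),.16],rot(MY))
print(observe()['time_s'])
snap('wrist','w4');snap('side','s4')
i=cv2.imread('pics/s4.png')
cv2.imwrite('pics/c6.png',cv2.resize(i[140:260,200:320],None,fx=5,fy=5,interpolation=2))
```

```text
False
[ 0.03308585 -0.69555852  0.00946865] [0.42489778 0.02573501 0.00114125]
False
[-0.98248699 -0.17683269 -1.95734894] [0.45920209 0.03305146 0.00130387] 10.3333
0.05785500302774191 [-1.59076125  0.29380654  0.39042871]
11.8917
```

View pics/w4.png

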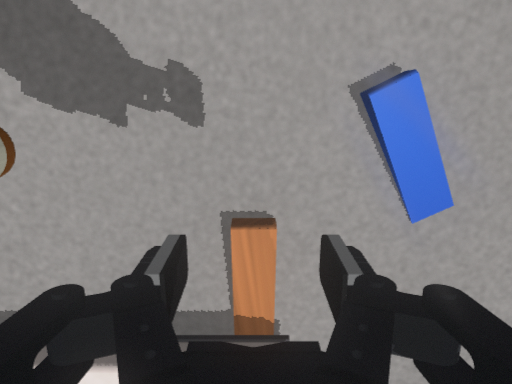

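View pics/c6.png

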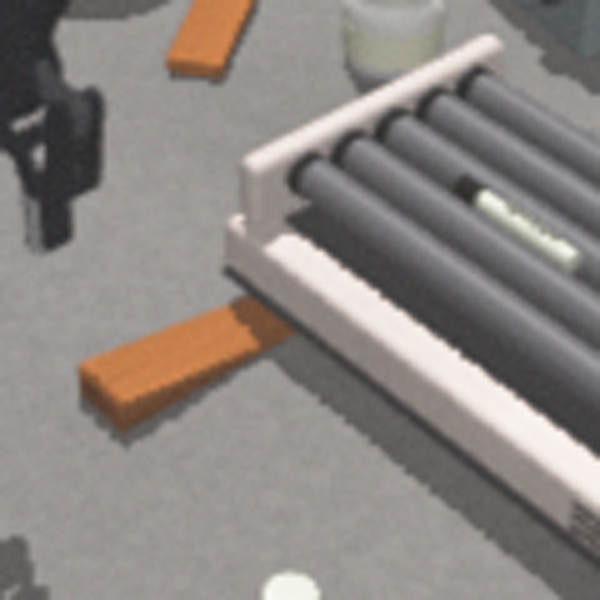

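The wedge lies flat and square under the corner. Its right edge at column 274 is about 15 mm from the mixer corner at (289,336), as intended. Next I'll push on the heel slowly with a force limit.

Run:
```python
from h import *
for (u,v) in((231,221),(275,219),(233,334),(274,334)): print(w('w4',u,v))
D=d_(MY)
heel=FE+D*(.015-.130)
T=lambda s:heel+D*(s-.011)
gripper_to(.018)
movep([*T(-.02),.05],rot(MY))
print(move_l([*T(-.02),.006],feed=.08,max_force=6))
hold(.3);f0=observe()['ft_force'];print(f0,observe()['eef_pos'])
print(move_l([*T(.07),.006],feed=.015,max_force=5))
o=observe();print((o['ft_force']-f0)[:2]@D,o['ft_force']-f0,o['eef_pos'],(np.array(o['eef_pos'][:2])-T(0))@D,o['time_s'])
hold(.2);o=observe();print((o['ft_force']-f0)[:2]@D,o['ft_force']-f0)
np.save('f0.npy',f0)
snap('side','s5')
i=cv2.imread('pics/s5.png')
cv2.imwrite('pics/c7.png',cv2.resize(i[140:260,200:320],None,fx=5,fy=5,interpolation=2))
```

```text
[ 0.44884337  0.0096425  -0.00197486]
[0.43648654 0.04859466 0.00340359]
[ 0.56995367  0.03549762 -0.00294477]
[ 0.5595198   0.07628465 -0.00081501]
False
[0.37895736 0.29595757 0.84198356] [0.41189499 0.02272705 0.00639117]
True
-0.706436494633448 [-0.69394821 -0.13308764 -0.27021621] [0.46233715 0.03392976 0.00537492] 0.032019744210811454 17.3667
-0.07542901074687884 [ 0.05773067 -0.63069955 -0.42169979]
```

View pics/c7.png

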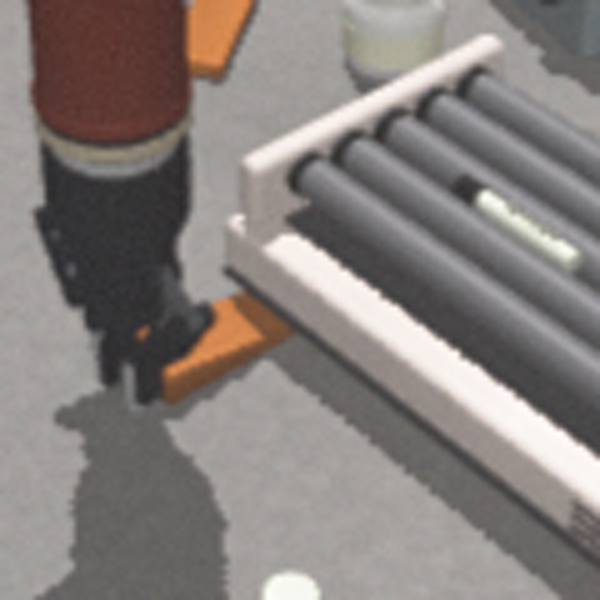

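It stopped at 32 mm of travel, yet the force reads about zero afterwards. That may have been a brief spike, so I'll continue in 1 mm steps and log the force.

Run:
```python
from h import *
D=d_(MY);heel=FE+D*(.015-.130);T=lambda s:heel+D*(s-.011);f0=np.load('f0.npy')
s=(np.array(observe()['eef_pos'][:2])-T(0))@D
for i in range(14):
    s+=.001
    r=move_l([*T(s),.006],feed=.006,max_force=6)
    o=observe();f=o['ft_force']-f0;F=-f[:2]@D
    print(i,r,round(F,2),np.round(f,2),round((np.array(o['eef_pos'][:2])-T(0))@D,4),round(o['time_s'],2))
    if F>4.5 or r:break
```

```text
0 False -0.04 [-0.    0.22 -1.1 ] 0.0322 17.99
1 False 3.47 [-3.08 -2.19  0.22] 0.0326 18.31
2 False 7.03 [-6.79 -1.84  1.74] 0.0331 18.62
```

Run:
```python
from h import *
D=d_(MY);heel=FE+D*(.015-.130);T=lambda s:heel+D*(s-.011);f0=np.load('f0.npy')
def rep(k,r=None):
    o=observe();f=o['ft_force']-f0;F=-f[:2]@D
    print(k,r,round(F,2),np.round(f,2),round((np.array(o['eef_pos'][:2])-T(0))@D,4),round(o['time_s'],2));return F
hold(.3);F=rep('held')
s=.035
for i in range(8):
    if F>8.2:break
    s+=.0005
    r=move_l([*T(s),.006],feed=.004,max_force=4);hold(.15);F=rep(i,r)
    if r: break
```

```text
held None 5.21 [-5.04 -1.33  3.23] 0.0331 18.93
0 False 7.48 [-7.11 -2.48  2.74] 0.0338 19.56
1 False 7.95 [-7.72 -1.91  3.37] 0.0341 19.98
2 False 8.32 [-8.17 -1.58  3.3 ] 0.0345 20.41
```

It settled at 8.3 N. I'll back off along the wedge axis, lift clear and inspect.

Run:
```python
from h import *
D=d_(MY);heel=FE+D*(.015-.130);T=lambda s:heel+D*(s-.011)
move_l([*T(.01),.006],feed=.03)
move_l([*T(.0),.10],feed=.12)
snap('side','s6')
movep([.45,.15,.35],rot(.3))
movep([.45,.15,.35],rot(.3)) if 0 else None
snap('wrist','w6'); snap('top','t6')
print(observe()['time_s'],observe()['ft_force'])
i=cv2.imread('pics/s6.png')[140:260,200:340]
j=cv2.imread('pics/w6.png')
cv2.imwrite('pics/c8.png',cv2.resize(i,None,fx=5,fy=5,interpolation=2))
a=cv2.imread('pics/w1.png');cv2.imwrite('pics/c9.png',cv2.resize(np.hstack([a[120:240,60:220],j[120:240,60:220]]),None,fx=2.5,fy=2.5,interpolation=2))
for f in('w1','w6'):
    P=np.array([q for u in range(5,187) for v in range(175,215) for q in [w(f,u,v)] if .022<q[2]<.046 and (f=='w1' or 1)])
    X=np.c_[np.ones(len(P)),P[:,1],P[:,2]-.016];k=np.ones(len(P),bool)
    for _ in range(5):
        s=np.linalg.lstsq(X[k],P[k,0],rcond=None)[0];k=abs(P[:,0]-X@s)<.002
    print(f,s,k.sum(),len(P))
    # rim heights at left end
    print([np.round(np.median([w(f,u,v)[2] for v in range(v0-2,v0+3) for u in range(u0-2,u0+3)]),4) for u0,v0 in((100,208),(40,204),(172,225),(171,250))])
```

```text
23.6167 [-0.86165614  0.53260028  0.04424317]
w1 [ 0.56580095 -0.21392914 -0.01516818] 822 823
[np.float64(0.0574), np.float64(0.0577), np.float64(0.0957), np.float64(0.0974)]
w6 [ 0.56519602 -0.21343069 -0.00962044] 818 819
[np.float64(0.0574), np.float64(0.0573), np.float64(0.093), np.float64(0.097)]
```

View pics/c8.png

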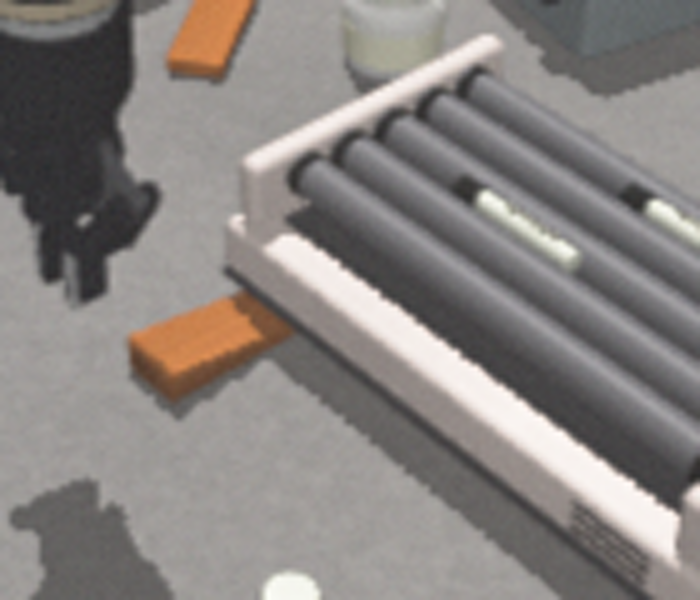

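View pics/c9.png

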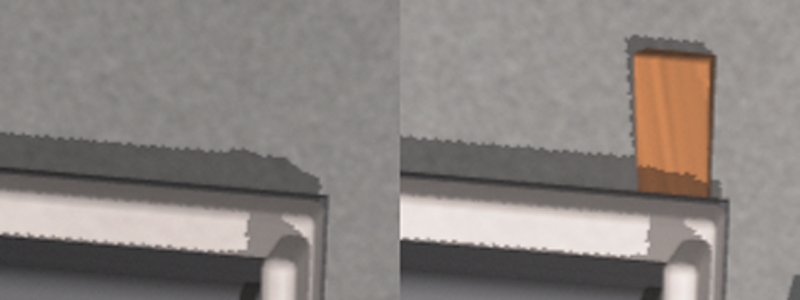

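View pics/t6.png

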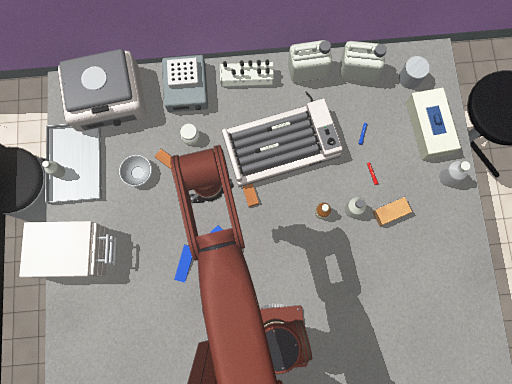

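Run:
```python
from h import *
D=d_(MY);n=np.array([-D[1],D[0]])
for u,v in((153.5,141.8),(185.5,142.5)):
    q=w('w6',u,v,.024); print(q,'tip past edge',(q[:2]-FE)@D+.130,'lat',(q[:2]-FE)@n)
```

```text
[0.48022038 0.01787124 0.024     ] tip past edge 0.050149683927397576 lat -0.019154999718977193
[0.46838142 0.05936313 0.024     ] tip past edge 0.04724867021216196 lat 0.02389522834410461
```

Run:
```python
from h import *
job_done(); print(observe()['time_s'])
```

```text
the job is handed in; nothing more can be done
the job is handed in; nothing more can be done
```

The wooden wedge is now jammed under the mixer's worn front-left foot, and I handed the job in at about 24 s of robot time, with the arm clear of everything. The lift on the foot and whether the good feet stayed down were not measured directly.

I picked the wooden wedge by its height profile: it tapers from about 5 to 23 mm, while the other brown bar is a flat 12 mm strip. I gripped it near the thick end, laid it flat in front of the worn foot and slid the tip about 15 mm under the edge. Then I let go and pushed slowly on the thick end until it held at 8.3 N.

**Last checks:**
- **Wedge position:** the tip is about 49 mm past the front edge, so roughly 38 mm past the front of the foot, and about 2 mm off the foot's centre line. The wedge stands about 8 mm high at the foot's front face, inside the stated 5–11 mm gap. It may be turned by up to 4°, though that is within my pixel-reading error.
- **Mixer:** its front face measured within 0.6 mm of its starting position and its front rim heights matched to 0.4 mm. A spot on the left end wall read 2.7 mm lower than before, while its neighbour matched to 0.4 mm; I put that down to an edge pixel.
- **Other things:** both tubes are still on the rollers. Nothing else looked moved, though the arm hid part of the packer and one blue wedge in the last top view.

**Disagreement:** the first push stopped at its 5 N limit, but the force then read about zero. I continued in small steps until the force rose steadily and held.

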